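# Clear the packing tray, load the soap row and close it with the filler that fits

## Robot

A 6-joint arm with a two-finger parallel gripper is mounted at the origin on a cart in front of the work surface, level with it; the furniture and walls round the work are solid. World frame = base frame: x ahead of the robot, y to its left, z up, the work surface at z = 0. Lengths are in m, angles in degrees, forces in N, time in s.
With the tool pointing down it reaches from about 0.4 to 0.925 m from the base axis. Payload 12.5 kg.
Tool frame: the origin (TCP) lies midway between the tips of the shut fingers; the grasp point (between the pads) lies 19 mm behind it; z points along the fingers, y is the line along which they close (so a half turn about z gives the same grasp; the last joint's range is limited). The gripper opens to 95 mm and grips with 3 to 60 N. Pads are 20 mm wide; open, the fingers measure 119 mm over their backs; the gripper's body (75 mm by 180 mm) begins 59 mm behind the grasp point.
Start: joints at [64.996, 28.126, 89.318, -0, 62.55, -6.05], TCP at [0.203, 0.591, 0.215] pointing down, gripper open.
Joint ranges: [-177.58, 177.58], [-47.91, 125.51], [2.72, 160], [-65.01, 245.01], [3.68, 167.84], [-153.87, 153.87]. Speed limits (degrees/s): [127.2, 127.2, 159.86, 180, 180, 180].

## Interface

Orientations are given as [roll, pitch, yaw] about the fixed x, y, z axes, in that order (R = Rz(yaw) Ry(pitch) Rx(roll)).
In Python, from station import bot, cams, job gives the robot as it stands.
- The arm moves only by the shell command python3 -m inch 'ROWS' [FORCE]. ROWS is JSON, a list of rows, each a list of 3 entries, a list of its own where there are three numbers: the opening, from -1 (shut) to 1 (fully open), then the shift along the tool's x, y, z as a fraction of full scale, then the turn, a rotation vector about the tool's x, y, z as a fraction of full scale. In form: [[fingers, [x, y, z], [rx, ry, rz]], ...]. A call has 1 to 5 rows; each row shifts and turns the commanded pose from where the row before left it, along the tool's axes as they then stand; what a row does not reach is not made up. Full scale, the value 1, is 0.25 m for a shift and 45 degrees for a turn. A row lasts 1/8 s, in which the tool goes at most 62.5 mm and 10.7 degrees, less where a joint would pass 70% of its speed; a pose out of reach is approached as far as the arm can. A call with a number of a shift or a turn outside -1 to 1 is refused whole. A call with a gripper value outside its range is refused whole. The fingers move at their own pace and stop on an object; FORCE is the grip in N (left out, the last holds). Time passes only in rows, so rows that do not move let the fingers close. It gives the time, the measured TCP pose, the force, the opening and the grip force at its end, in the units of the state.
- bot.state(): the state, without advancing time (a new reading comes with each control period).
- cams.capture(name): name is "scene" or "top" or "wrist"; returns a dict with "image" (400x640x3 uint8, red, green, blue), "fx", "fy", "cx", "cy" (pixels), "R" (3x3) and "t" (3): a world point X has camera coordinates R X + t. Camera axes: x right, y down, z forward; pixel columns grow to the right and rows downward; lengths in m; the calibration is good to about 2 mm. The wrist camera is an equidistant fisheye: a pixel r from the principal point sees the ray r / f radians off the axis. A picture is of the moment at which its call begins. There is no depth.
- job.job_done(): hands the job in; it is judged then, once.
The state is a dict: "time": time; "q": joint angles; "qvel": joint speeds; "effort": joint torques, N m; "ee_pos": TCP position; "tool_rot": TCP orientation; "contact_force": force on the tool from outside, world axes, zero at the start; "ft_torque": the same for the moment, N m; "grip_width": opening from 0.0 (shut) to 1.0 (fully open); "grasp_force": force on a finger pad.
Only numpy, scipy, OpenCV 4.12 (cv2) and the standard library are available. Lean on these libraries where they do the work, as an engineer would, in place of code of your own. Each camera call takes 0.05 s, during which the arm holds its last target. There are 200 camera calls.

## Task

With the hand brush, sweep every soap offcut (do not pick them with the fingers) off the bed of the packing tray into its scrap trough, and stand the brush back on the table behind or beside the tray. Then stand the two single soap stacks from the left side on the bed, square, in one row from the end wall, long sides of the stacks along the row; try the wooden fillers in the gap left before the end block, leave the thickest one that goes in fully down, and stand the other two upright on the table clear of the tray. Leave the other things on the table where they are.

Things in the scene. Friction and masses are not known exactly. Their poses are not given: they have to be found in the camera images.
- tray: fixed plywood packing tray; origin on the table under the middle of the row line; z up, +y along the row to the end wall, +x away from its scrap trough. Bed top 24 mm above the table, from x -60 to +65 and y -140 to +118 mm, open along both long sides. The row of goods stands on the line x = 0, from the end wall to the end block, whose face is at y about -80 to -96
- tray_wall (a point): foot of the end wall's inner face, on the bed, tray x = 0, y = +100 mm: the row starts here. The wall is 70 mm high above the bed and 90 mm wide (x -45 to +45)
- tray_trough (a point): middle of the floor of the scrap trough, which runs along the whole front edge of the bed (tray x -60 to -134 mm); floor 3 mm above the table, rims 20 mm high, lower than the bed
- tray_seat (a point): point of the tray (at table height, x = 0, y = -108 mm) over which the end block in use is centred
- triple_1_mid (a point): centre of a soap stack to be packed: three boxed soap bars banded together, alone at the left of the tray; solid 81 mm (its x) x 69 mm (its y) x 80 mm high, 0.4 kg; centre 40 mm above its foot. Grasp across the 69 mm. It belongs on the bed with its x along the row (tray y), either way round
- triple_2_mid (a point): centre of a soap stack to be packed: three boxed soap bars banded together, alone at the left of the tray; solid 81 mm (its x) x 69 mm (its y) x 80 mm high, 0.4 kg; centre 40 mm above its foot. Grasp across the 69 mm. It belongs on the bed with its x along the row (tray y), either way round
- filler_a_grip (a point): grip point of a loose wooden filler 16 mm thick (its y), 66 mm wide (its x), body 78 mm high with a foot bevelled 2.5 mm on both faces; on top a tab 30 mm wide (its x) and 16 mm thick that reaches to 119 mm. The point lies in the middle of the tab, 102 mm above the foot (0.12 kg); grasp across the 30 mm, above the height of the stacks. It goes in with its y along the row
- filler_b_grip (a point): grip point of a loose wooden filler 24 mm thick (its y), 66 mm wide (its x), body 78 mm high with a foot bevelled 2.5 mm on both faces; on top a tab 30 mm wide (its x) and 22 mm thick that reaches to 119 mm. The point lies in the middle of the tab, 102 mm above the foot (0.12 kg); grasp across the 30 mm, above the height of the stacks. It goes in with its y along the row
- filler_c_grip (a point): grip point of a loose wooden filler 32 mm thick (its y), 66 mm wide (its x), body 78 mm high with a foot bevelled 2.5 mm on both faces; on top a tab 30 mm wide (its x) and 22 mm thick that reaches to 119 mm. The point lies in the middle of the tab, 102 mm above the foot (0.12 kg); grasp across the 30 mm, above the height of the stacks. It goes in with its y along the row
- end_block_a_foot (a point): middle of the foot of a fixed end block, 74 mm deep (x), 84 high, thickness along y not told. One of three, another each time, ends the row; the others are spares behind the tray. It sets the gap the two stacks leave: one filler fits with 2 mm to spare when the stacks are pushed up to the wall, a thicker one does not go in, a thinner one is 10 mm loose or more
- end_block_b_foot (a point): middle of the foot of a fixed end block, 74 mm deep (x), 84 high, thickness along y not told. One of three, another each time, ends the row; the others are spares behind the tray. It sets the gap the two stacks leave: one filler fits with 2 mm to spare when the stacks are pushed up to the wall, a thicker one does not go in, a thinner one is 10 mm loose or more
- end_block_c_foot (a point): middle of the foot of a fixed end block, 74 mm deep (x), 84 high, thickness along y not told. One of three, another each time, ends the row; the others are spares behind the tray. It sets the gap the two stacks leave: one filler fits with 2 mm to spare when the stacks are pushed up to the wall, a thicker one does not go in, a thinner one is 10 mm loose or more
- brush_grip (a point): grip point of a hand brush that stands on its bristles behind the tray: bristle block 30 mm (its x) x 100 mm (its y) x 40 high, wooden back 36 x 108, on top an upright ridge 22 mm thick (its x), 72 mm long, from 52 to 90 mm height. The point is in the ridge, 72 mm above the bristle ends; grasp across the 22 mm. It sweeps along its x. The bristles are stiff
- scrap_1_mid (a point): centre of a soap offcut, 30x24x24 mm, 25 g, lying on the bed (absent in some starts)
- scrap_2_mid (a point): centre of a soap offcut, 26x34x22 mm, 25 g, lying on the bed (absent in some starts)
- scrap_3_mid (a point): centre of a soap offcut, 28x26x26 mm, 25 g, lying on the bed (absent in some starts)
- scrap_4_mid (a point): centre of a soap offcut, 24x30x22 mm, 25 g, lying on the bed (absent in some starts)
- glue: glue stick, 27 mm across, 97 high, standing at the left; a bystander, leave it standing; origin at its underside
- cards_small: flat banded bundle of paper cards, 134x73x22, at the left front; a bystander; origin at its underside
There are look-alikes about, which are no part of the job. Leave any blue or green look-alike of the part that bears filler_c_grip alone.

How it is judged (in metres and radians):
On the way, in this order (a step that is already met when the one before it is completed fails the run):
1. every offcut lies in the scrap trough (x of scrap_1_mid in the frame of tray between -0.139 and -0.059 m and y of scrap_1_mid in the frame of tray between -0.142 and 0.12 m and z of scrap_1_mid in the frame of tray between 0 and 0.029 m and x of scrap_2_mid in the frame of tray between -0.139 and -0.059 m and y of scrap_2_mid in the frame of tray between -0.142 and 0.12 m and z of scrap_2_mid in the frame of tray between 0 and 0.029 m and x of scrap_3_mid in the frame of tray between -0.139 and -0.059 m and y of scrap_3_mid in the frame of tray between -0.142 and 0.12 m and z of scrap_3_mid in the frame of tray between 0 and 0.029 m and x of scrap_4_mid in the frame of tray between -0.139 and -0.059 m and y of scrap_4_mid in the frame of tray between -0.142 and 0.12 m and z of scrap_4_mid in the frame of tray between 0 and 0.029 m), for 0.2 s.
2. both soap stacks stand in the row on the bed (x of triple_1_mid in the frame of tray between -0.018 and 0.018 m and y of triple_1_mid in the frame of tray between -0.03 and 0.066 m and z of triple_1_mid in the frame of tray between 0.058 and 0.069 m and angle between each of triple_1_mid, triple_2_mid's own z axis and vertical below 0.08 rad and angle between the y axis of each of triple_1_mid, triple_2_mid and the x axis of tray, either way round below 0.14 rad and x of triple_2_mid in the frame of tray between -0.018 and 0.018 m and y of triple_2_mid in the frame of tray between -0.03 and 0.066 m and z of triple_2_mid in the frame of tray between 0.058 and 0.069 m), for 0.2 s.
At the end, for the whole second after the job is handed in: Offcuts in the trough; both stacks and the matching filler upright on the bed, within 18 mm of the row line, square within 0.14 rad, filler down within 5 mm; other fillers upright on the table over 130 mm, brush upright over 85 mm from the tray middle; all at rest (all of step 1 and all of step 2 and ((horizontal distance between end_block_a_foot and tray_seat below 0.02 m and x of filler_a_grip in the frame of tray between -0.018 and 0.018 m and y of filler_a_grip in the frame of tray between -0.105 and -0.055 m and z of filler_a_grip in the frame of tray between 0.12 and 0.1305 m and angle between filler_a_grip's own z axis and vertical below 0.08 rad and angle between the x axis of filler_a_grip and the x axis of tray, either way round below 0.14 rad and angle between each of filler_b_grip, filler_c_grip's own z axis and vertical below 0.1 rad and height (world z) of filler_b_grip between 0.095 and 0.107 m and horizontal distance between each of filler_b_grip, filler_c_grip and tray above 0.13 m and height (world z) of filler_c_grip between 0.095 and 0.107 m) or (horizontal distance between end_block_b_foot and tray_seat below 0.02 m and x of filler_b_grip in the frame of tray between -0.018 and 0.018 m and y of filler_b_grip in the frame of tray between -0.105 and -0.055 m and z of filler_b_grip in the frame of tray between 0.12 and 0.1305 m and angle between filler_b_grip's own z axis and vertical below 0.08 rad and angle between the x axis of filler_b_grip and the x axis of tray, either way round below 0.14 rad and angle between each of filler_a_grip, filler_c_grip's own z axis and vertical below 0.1 rad and height (world z) of filler_a_grip between 0.095 and 0.107 m and horizontal distance between each of filler_a_grip, filler_c_grip and tray above 0.13 m and height (world z) of filler_c_grip between 0.095 and 0.107 m) or (horizontal distance between end_block_c_foot and tray_seat below 0.02 m and x of filler_c_grip in the frame of tray between -0.018 and 0.018 m and y of filler_c_grip in the frame of tray between -0.105 and -0.055 m and z of filler_c_grip in the frame of tray between 0.12 and 0.1305 m and angle between filler_c_grip's own z axis and vertical below 0.08 rad and angle between the x axis of filler_c_grip and the x axis of tray, either way round below 0.14 rad and angle between each of filler_a_grip, filler_b_grip's own z axis and vertical below 0.1 rad and height (world z) of filler_a_grip between 0.095 and 0.107 m and horizontal distance between each of filler_a_grip, filler_b_grip and tray above 0.13 m and height (world z) of filler_b_grip between 0.095 and 0.107 m)) and angle between brush_grip's own z axis and vertical below 0.15 rad and height (world z) of brush_grip below 0.078 m and horizontal distance between brush_grip and tray above 0.085 m and linear speed of each of triple_1, triple_2, filler_a, filler_b, filler_c, brush below 0.02 m/s); the robot touches nothing.
It fails at once if the fingers touch a soap offcut (they are to be swept with the brush) (contact force between the fingers and scrap_1 above 0.5 N or contact force between the fingers and scrap_2 above 0.5 N or contact force between the fingers and scrap_3 above 0.5 N or contact force between the fingers and scrap_4 above 0.5 N).
It fails at once if the glue stick or the card bundle is shifted by more than 3 cm (distance of any of glue, cards_small from where it was at the start of the episode above 0.03 m).
Of scrap_1, scrap_2, scrap_3, scrap_4 only 2 to 4 are there at a start; the rules pass over those that are not, and their reading is None.
At some moment in a run one of triple_1, triple_2 may be knocked a few centimetres aside while the robot is not near it.
It also fails if it takes over 210 s, if anything falls off the work surface, if the arm or the gripper's body presses on something with over 40 N, if the wrist force passes 120 N, or if a joint passes its speed limit or range.

## Working session

There is one attempt and no reset: what is moved stays moved. The work goes in short steps, Python scripts to look and compute and a shell command to move; the robot and the scene stay as the last step left them, time stands still between calls to the robot, and variables do not carry over. Pictures are saved under pics/ and viewed, at most 14 in all, crops included, and the job is handed in when it is done.

```bash
ls; mkdir -p pics
python3 - <<'E'
from station import bot,cams
import cv2,numpy as np
s=bot.state();print(s)
for n in("scene","top"):
    c=cams.capture(n);cv2.imwrite(f"pics/{n}0.png",c["image"][...,::-1])
    np.savez(f"pics/{n}0.npz",**c)
    print(n,c["fx"],c["fy"],c["cx"],c["cy"],np.round(c["R"],3).tolist(),np.round(c["t"],3).tolist())
E
```

```text
pics
{'time': 0.0, 'q': array([ 6.49952953e+01,  2.81637067e+01,  8.93494132e+01, -4.66464875e-04,
        6.25494064e+01, -6.04989601e+00]), 'qvel': array([ 0.0752377 ,  0.05740787,  0.05270239, -0.02717847, -0.01068064,
       -0.02367188]), 'effort': array([ 1.73982335e-03, -6.12648940e+01, -2.58189690e+01,  6.92908466e-02,
        4.81537613e-02, -1.07557696e-04]), 'ee_pos': array([0.20288734, 0.59090064, 0.21407081]), 'tool_rot': array([-1.79937778e+02, -6.17851328e-03,  1.61045403e+02]), 'contact_force': array([ 0.42989806,  0.29613426, -0.80898165]), 'ft_torque': array([ 0.02952257, -0.06909702, -0.01725009]), 'grasp_force': 0.0, 'grip_width': 1.0016250638793314}
scene 465.7103540482166 465.7103540482166 315.17575828727615 194.45992033840903 [[0.737, -0.675, 0.014], [-0.347, -0.397, -0.85], [0.579, 0.622, -0.527]] [-0.349, 0.283, 1.342]
top 488.10843220780663 488.10843220780663 315.5780205354785 194.01833016642107 [[0.014, -1.0, 0.002], [-0.985, -0.014, -0.173], [0.173, 0.001, -0.985]] [0.021, 0.562, 1.758]
```

View pics/scene0.png

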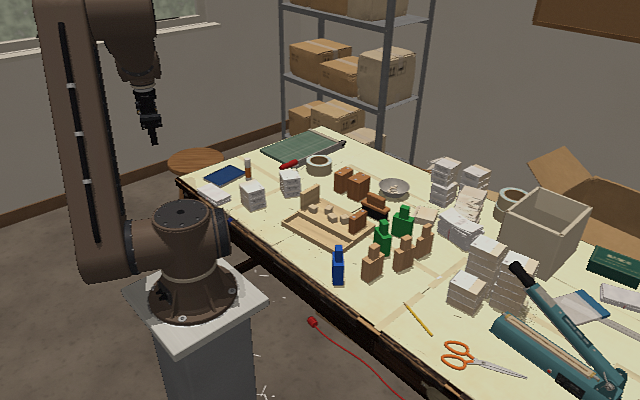

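View pics/top0.png

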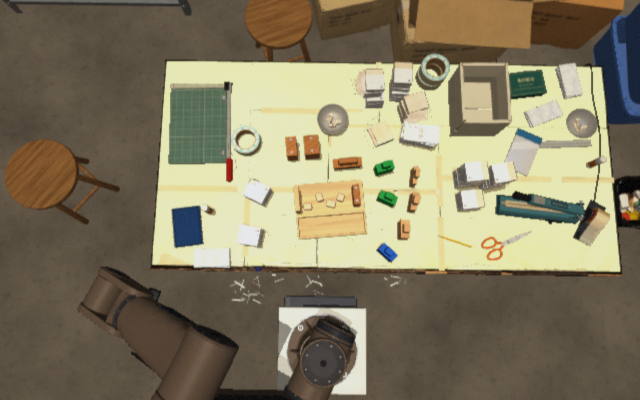

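The top view shows the tray around (330,207) with the wall at its left end (297,199) and the end block at (357,195). The brush is at (347,162) and the single stacks at (257,191) and (249,236). Wooden fillers stand at (415,175), (414,201) and (404,229). The blue look-alike is at (387,252) and the green ones at (384,167) and (387,198). I'll take one enlarged crop to confirm.

Run:
```python
import cv2
i=cv2.imread("pics/top0.png")[132:272,232:432]
cv2.imwrite("pics/crop0.png",cv2.resize(i,None,fx=4,fy=4,interpolation=cv2.INTER_CUBIC))
```

```text
(no output)
```

View pics/crop0.png

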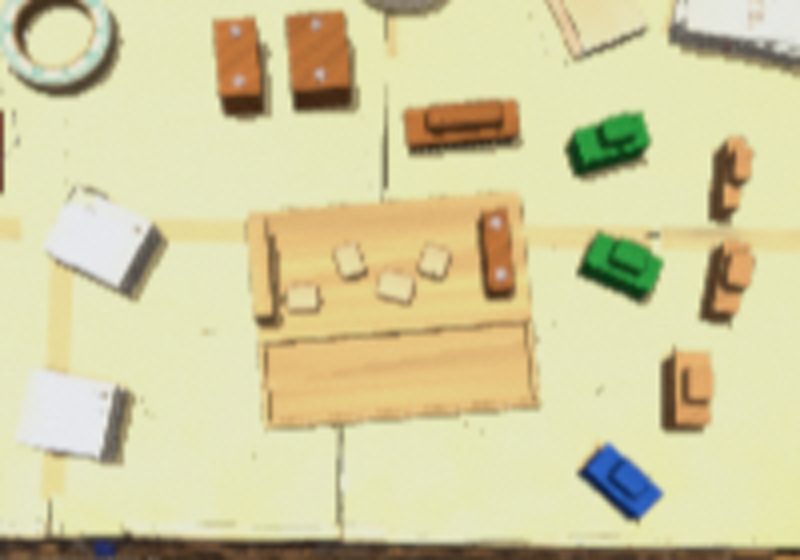

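The crop shows the tray with its wall at left (265,270). Four offcuts lie at about (303,298), (350,262), (397,287) and (434,262), and the in-use end block at (495,250) is the thinnest of the three. The brush ridge is at (464,117).

Candidates for the fillers: natural wood at (742,160), (738,260) and (695,383), versus green at (620,135) and (628,258), and blue at (625,480). The three wooden ones fit. By thickness, the thin one is a at (742,160), the middle one is b at (738,260), and the thick one is c at (695,383).

```bash
cat > h.py <<'E'
import numpy as np,cv2
from scipy.spatial.transform import Rotation as Ro
def ray(c,uv,fish=False):
    x=(uv[0]-c["cx"])/c["fx"];y=(uv[1]-c["cy"])/c["fy"]
    if fish:
        r=np.hypot(x,y);k=np.sin(r)/max(r,1e-9);d=np.array([x*k,y*k,np.cos(r)])
    else: d=np.array([x,y,1.])
    R=np.array(c["R"]);return -R.T@np.array(c["t"]),R.T@d
def onz(c,uv,z,fish=False):
    o,d=ray(c,uv,fish);return o+d*(z-o[2])/d[2]
def proj(c,X,fish=False):
    p=np.array(c["R"])@X+c["t"]
    if fish:
        r=np.hypot(p[0],p[1]);a=np.arctan2(r,p[2]);q=p[:2]/max(r,1e-9)*a
    else:q=p[:2]/p[2]
    return np.array([c["cx"]+c["fx"]*q[0],c["cy"]+c["fy"]*q[1]])
E
python3 - <<'E'
from h import *
c=dict(np.load("pics/top0.npz"))
f=lambda p:((p[0]+.5)/4-.5+232,(p[1]+.5)/4-.5+132)
P=dict(bedFR=(523,195,.024),bedFL=(250,215,.024),bedNL=(265,343,.024),bedNR=(530,320,.024),
trNL=(268,425,.02),trNR=(537,405,.02),blkFL=(480,212,.108),blkFR=(507,207,.108),screw1=(493,222,.108),screw2=(501,273,.108),
ridgeL=(426,116,.09),ridgeR=(504,113,.09),brFL=(404,110,.052),brFR=(518,102,.052),fa=(742,160,.119),fb=(738,260,.119),fc=(695,383,.119),
s1=(303,293,.048),s2=(350,257,.048),s3=(397,282,.048),s4=(434,258,.048),
A1=(83,193,.08),A2=(160,230,.08),A3=(128,290,.08),A4=(47,247,.08),B1=(36,368,.08),B2=(112,383,.08),B3=(100,458,.08),B4=(20,445,.08),
spare1L=(214,20,.084),spare1R=(255,17,.084),spare2L=(287,15,.084),spare2R=(345,12,.084))
for k,v in P.items():print(k,np.round(onz(c,f(v[:2]),v[2])[:2]*1000).tolist())
E
```

```text
bedFR [621.0, -147.0]
bedFL [598.0, 110.0]
bedNL [477.0, 94.0]
bedNR [502.0, -153.0]
trNL [401.0, 90.0]
trNR [423.0, -160.0]
blkFL [587.0, -100.0]
blkFR [592.0, -124.0]
screw1 [578.0, -112.0]
screw2 [532.0, -119.0]
ridgeL [680.0, -52.0]
ridgeR [684.0, -123.0]
brFL [695.0, -33.0]
brFR [704.0, -139.0]
fa [636.0, -334.0]
fb [545.0, -328.0]
fc [435.0, -288.0]
s1 [521.0, 59.0]
s2 [555.0, 16.0]
s3 [532.0, -28.0]
s4 [555.0, -62.0]
A1 [605.0, 261.0]
A2 [572.0, 190.0]
A3 [516.0, 217.0]
A4 [555.0, 292.0]
B1 [444.0, 297.0]
B2 [432.0, 229.0]
B3 [364.0, 237.0]
B4 [375.0, 309.0]
spare1L [770.0, 145.0]
spare1R [773.0, 107.0]
spare2L [776.0, 78.0]
spare2R [779.0, 24.0]
```

Tray yaw is about 5°. The spares measure about 38 and 54 mm thick and the in-use block about 24 mm, so filler c (32 mm) should be the match. First I'll rotate the tool and move to a viewing pose over the tray.

```bash
python3 -m inch '[[1,[0,0,-0.1],[0,0,0.211]],[1,[0,0,0],[0,0,0.211]],[1,[0,0,0],[0,0,0.211]],[1,[0,0,0],[0,0,0.211]]]' 40 >/dev/null; python3 -m inch '[[1,[0,0,0],[0,0,0.211]],[1,[0,0,0],[0,0,0.211]],[1,[0,0,0],[0,0,0.211]]]'
python3 -m inch '[[1,[-0.209,0.106,0],[0,0,0]],[1,[-0.209,0.106,0],[0,0,0]],[1,[-0.209,0.106,0],[0,0,0]],[1,[-0.209,0.106,0],[0,0,0]],[1,[-0.209,0.106,0],[0,0,0]]]' >/dev/null
python3 -m inch '[[1,[-0.209,0.106,0],[0,0,0]],[1,[-0.209,0.106,0],[0,0,0]],[1,[-0.209,0.106,0],[0,0,0]],[1,[-0.209,0.106,0],[0,0,0]],[1,[-0.209,0.106,0],[0,0,0]]]' >/dev/null
python3 -m inch '[[1,[-0.209,0.106,0],[0,0,0]],[1,[-0.209,0.106,0],[0,0,0]],[1,[-0.209,0.106,0],[0,0,0]],[1,[0,0,0],[0,0,0]]]'
python3 - <<'E'
from station import bot,cams
import cv2,numpy as np
c=cams.capture("wrist");cv2.imwrite("pics/w1.png",c["image"][...,::-1]);np.savez("pics/w1.npz",**c)
R=np.array(c["R"]);print(c["fx"],c["cx"],c["cy"],np.round(-R.T@c["t"],3),np.round(R,2).tolist())
E
```

```text
time: 0.98
ee_pos: [0.2029, 0.591, 0.2393]
tool_rot: [-180.0, 0.0, 94.3]
contact_force: [0.5, 0.4, 0.7]
grip_width: 0.996
grasp_force: 0.0
time: 2.72
ee_pos: [0.6017, -0.0616, 0.2385]
tool_rot: [-180.0, -0.0, 94.4]
contact_force: [-0.4, 0.3, -0.4]
grip_width: 1.0
grasp_force: 0.0
309.70691628693146 317.9834695969428 199.72271206923412 [0.597 0.014 0.408] [[1.0, 0.08, -0.0], [0.07, -0.96, 0.27], [0.02, -0.27, -0.96]]
```

View pics/w1.png

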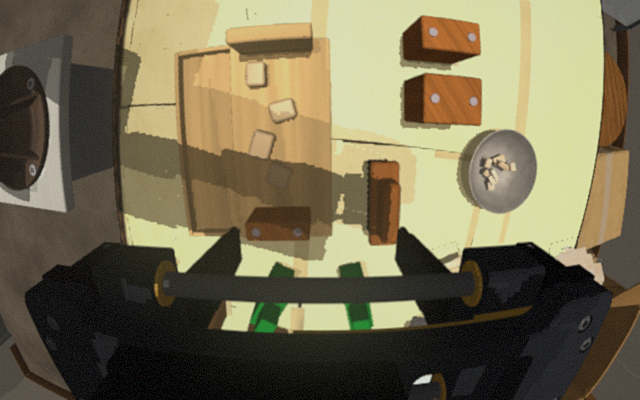

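The wrist view shows the wall inner foot at about y=50 (x 228–312) and the offcuts at (256,74), (283,110), (262,144) and (278,175). The end block is at (278,225) and the brush at (384,200), with its ridge top about x 375–398, y 180–243.

Run:
```python
from h import *
c=dict(np.load("pics/w1.npz"))
P=dict(wallL=(230,52,.024),wallR=(311,49,.024),bedFar1=(330,60,.024),bedFar2=(331,236,.024),bedNear1=(229,60,.024),bedNear2=(232,200,.024),
ridgeTL=(376,182,.09),ridgeTR=(399,180,.09),ridgeBL=(374,243,.09),ridgeBR=(398,243,.09),backTL=(369,161,.052),backTR=(398,160,.052),backBL=(369,243,.052),
s1=(256,72,.048),s2=(283,109,.048),s3=(262,144,.048),s4=(278,176,.048),bl1=(247,222,.108),bl2=(311,222,.108),trough1=(180,55,.02),trough2=(190,234,.02))
for k,v in P.items():print(k,np.round(onz(c,v[:2],v[2],True)[:2]*1000).tolist())
i=cv2.imread("pics/w1.png")[20:260,160:420]
cv2.imwrite("pics/w1c.png",cv2.resize(i,None,fx=2.5,fy=2.5,interpolation=cv2.INTER_CUBIC))
```

```text
wallL [480.0, 90.0]
wallR [581.0, 97.0]
bedFar1 [605.0, 85.0]
bedFar2 [625.0, -142.0]
bedNear1 [479.0, 80.0]
bedNear2 [491.0, -102.0]
ridgeTL [663.0, -50.0]
ridgeTR [688.0, -46.0]
ridgeBL [670.0, -120.0]
ridgeBR [698.0, -119.0]
backTL [660.0, -34.0]
backTR [694.0, -29.0]
backBL [672.0, -137.0]
s1 [521.0, 61.0]
s2 [555.0, 19.0]
s3 [533.0, -23.0]
s4 [554.0, -60.0]
bl1 [530.0, -99.0]
bl2 [597.0, -94.0]
trough1 [408.0, 90.0]
trough2 [425.0, -159.0]
```

View pics/w1c.png

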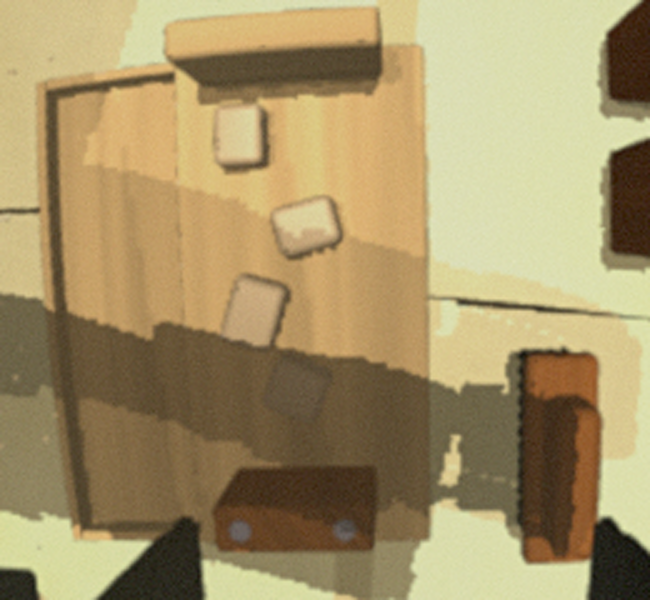

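```bash
python3 -m inch '[[1,[-0.061,0.154,0],[0,0,-0.018]],[1,[-0.061,0.154,0],[0,0,0]],[1,[0,0,0.24],[0,0,0]],[1,[0,0,0.24],[0,0,0]],[1,[0,0,0.12],[0,0,0]]]' 40
python3 -m inch '[[1,[0,0,0.12],[0,0,0]],[1,[0,0,0],[0,0,0]],[-1,[0,0,0],[0,0,0]],[-1,[0,0,0],[0,0,0]],[-1,[0,0,0],[0,0,0]]]'
python3 -m inch '[[-1,[0,0,0],[0,0,0]],[-1,[0,0,0],[0,0,0]],[-1,[0,0,0],[0,0,0]]]'
```

```text
time: 3.4
ee_pos: [0.6781, -0.0802, 0.0864]
tool_rot: [-179.8, -0.1, 95.5]
contact_force: [0.6, 0.1, -0.5]
grip_width: 1.003
grasp_force: 0.0
time: 4.03
ee_pos: [0.6804, -0.0821, 0.0607]
tool_rot: [179.9, 0.0, 95.4]
contact_force: [-0.1, -0.5, 0.3]
grip_width: 0.742
grasp_force: 0.0
time: 4.4
ee_pos: [0.68, -0.0821, 0.0596]
tool_rot: [-180.0, -0.0, 95.4]
contact_force: [-0.2, -0.1, -0.4]
grip_width: 0.427
grasp_force: 0.0
```

```bash
python3 -m inch '[[-1,[0,0,0],[0,0,0]],[-1,[0,0,0],[0,0,0]],[-1,[0,0,0],[0,0,0]],[-1,[0,0,0],[0,0,0]]]'
python3 -m inch '[[-1,[0,0,-0.12],[0,0,0]],[-1,[0,0,-0.12],[0,0,0]],[-1,[0.1,-0.145,0],[0,0,0]],[-1,[0.106,-0.145,0],[0,0,0]],[-1,[0,0,0],[0,0,0]]]'
python3 - <<'E'
from station import bot,cams
import cv2,numpy as np
c=cams.capture("top");np.savez("pics/t2.npz",**c)
i=c["image"][140:260,270:400,::-1];a=cv2.resize(i,None,fx=4,fy=4,interpolation=cv2.INTER_CUBIC)
cv2.imwrite("pics/t2.png",a)
E
```

```text
time: 4.9
ee_pos: [0.6801, -0.0821, 0.0596]
tool_rot: [180.0, -0.0, 95.4]
contact_force: [0.7, -0.1, -0.2]
grip_width: 0.232
grasp_force: 40.0
time: 5.52
ee_pos: [0.6006, -0.0362, 0.1198]
tool_rot: [-179.9, -0.0, 95.5]
contact_force: [0.1, -0.6, -0.9]
grip_width: 0.229
grasp_force: 40.0
```

View pics/t2.png

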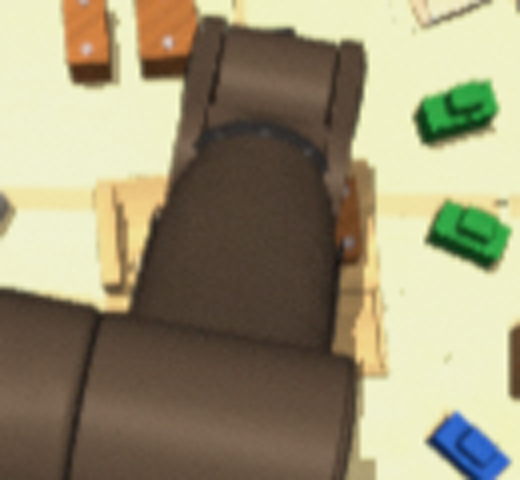

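The arm hides the tray in the top view. Pose readings put the brush at tray (52, −36), so I lower it and sweep the first lane.

```bash
python3 -m inch '[[-1,[0,0,0.07],[0,0,0]],[-1,[0,0,0.066],[0,0,0]],[-1,[0,0,0],[0,0,0]]]'
python3 -m inch '[[-1,[0,-0.047,0],[0,0,0]],[-1,[0,-0.047,0],[0,0,0]],[-1,[0,-0.047,0],[0,0,0]],[-1,[0,-0.047,0],[0,0,0]],[-1,[0,-0.047,0],[0,0,0]]]'
python3 -m inch '[[-1,[0,-0.047,0],[0,0,0]],[-1,[0,-0.047,0],[0,0,0]],[-1,[0,-0.047,0],[0,0,0]],[-1,[0,-0.047,0],[0,0,0]],[-1,[0,-0.047,0],[0,0,0]]]'
python3 -m inch '[[-1,[0,0,0],[0,0,0]],[-1,[0,0,0],[0,0,0]],[-1,[0,0.03,-0.12],[0,0,0]],[-1,[0,0,-0.12],[0,0,0]],[-1,[0,0,0],[0,0,0]]]'
python3 - <<'E'
from station import bot,cams
import cv2,numpy as np
c=cams.capture("wrist");np.savez("pics/w3.npz",**c);cv2.imwrite("pics/w3.png",c["image"][...,::-1])
E
```

```text
time: 5.95
ee_pos: [0.6028, -0.0379, 0.0834]
tool_rot: [-179.9, -0.0, 95.4]
contact_force: [0.1, 0.7, -2.1]
grip_width: 0.232
grasp_force: 40.0
time: 6.58
ee_pos: [0.5437, -0.0433, 0.0858]
tool_rot: [180.0, 0.0, 95.4]
contact_force: [0.0, -0.0, -2.2]
grip_width: 0.232
grasp_force: 40.0
time: 7.2
ee_pos: [0.4852, -0.0488, 0.0856]
tool_rot: [180.0, -0.0, 95.4]
contact_force: [1.5, -0.4, -1.7]
grip_width: 0.227
grasp_force: 40.0
time: 7.82
ee_pos: [0.4946, -0.0481, 0.1471]
tool_rot: [179.8, 0.1, 95.4]
contact_force: [0.1, -0.1, -1.3]
grip_width: 0.228
grasp_force: 40.0
```

View pics/w3.png

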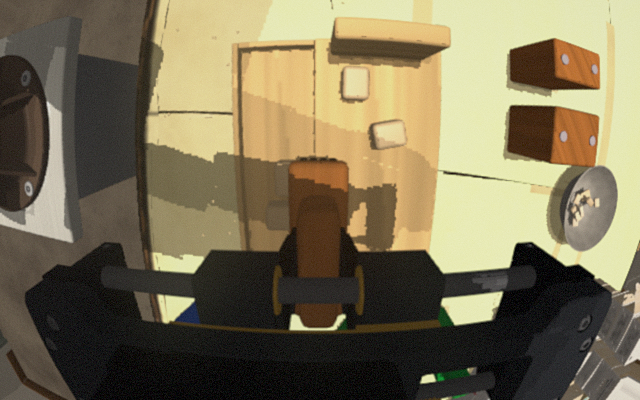

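The first two offcuts lie in the trough at (280,178) and (278,212). The other two remain at (355,83) and (388,135). Second lane next.

```bash
python3 -m inch '[[-1,[0.101,0.143,0],[0,0,0]],[-1,[0.101,0.143,0],[0,0,0]],[-1,[0.102,0.142,0],[0,0,0]],[-1,[0,0,0],[0,0,0]]]'
python3 -m inch '[[-1,[0,0,0.09],[0,0,0]],[-1,[0,0,0.09],[0,0,0]],[-1,[0,0,0.066],[0,0,0]],[-1,[0,0,0],[0,0,0]]]'
python3 -m inch '[[-1,[0,-0.047,0],[0,0,0]],[-1,[0,-0.047,0],[0,0,0]],[-1,[0,-0.047,0],[0,0,0]],[-1,[0,-0.047,0],[0,0,0]],[-1,[0,-0.047,0],[0,0,0]]]'
python3 -m inch '[[-1,[0,-0.047,0],[0,0,0]],[-1,[0,-0.047,0],[0,0,0]],[-1,[0,-0.047,0],[0,0,0]],[-1,[0,-0.047,0],[0,0,0]],[-1,[0,-0.047,0],[0,0,0]]]'
python3 -m inch '[[-1,[0,0,0],[0,0,0]],[-1,[0,0,0],[0,0,0]],[-1,[0,0.04,-0.12],[0,0,0]],[-1,[-0.15,0.15,-0.12],[0,0,0]],[-1,[-0.15,0.15,-0.08],[0,0,0]]]'
python3 -m inch '[[-1,[-0.1,0.2,-0.1],[0,0,0]],[-1,[0,0,0],[0,0,0]]]'
python3 - <<'E'
from station import bot,cams
import cv2,numpy as np
c=cams.capture("wrist");np.savez("pics/w4.npz",**c);cv2.imwrite("pics/w4.png",c["image"][...,::-1])
E
```

```text
time: 8.38
ee_pos: [0.5938, 0.0394, 0.1435]
tool_rot: [-179.9, -0.0, 95.5]
contact_force: [0.2, 0.2, -2.3]
grip_width: 0.228
grasp_force: 40.0
time: 8.88
ee_pos: [0.5921, 0.0374, 0.0828]
tool_rot: [-179.9, -0.0, 95.4]
contact_force: [0.0, -0.6, -1.0]
grip_width: 0.234
grasp_force: 40.0
time: 9.5
ee_pos: [0.5336, 0.0322, 0.0843]
tool_rot: [180.0, -0.0, 95.4]
contact_force: [0.3, 0.3, -1.5]
grip_width: 0.232
grasp_force: 40.0
time: 10.12
ee_pos: [0.4752, 0.0266, 0.0842]
tool_rot: [180.0, -0.0, 95.4]
contact_force: [0.8, -0.4, -1.3]
grip_width: 0.228
grasp_force: 40.0
time: 10.75
ee_pos: [0.5692, -0.0407, 0.1658]
tool_rot: [179.9, 0.0, 95.4]
contact_force: [1.6, 0.5, -2.4]
grip_width: 0.234
grasp_force: 40.0
time: 11.0
ee_pos: [0.6231, -0.0619, 0.1904]
tool_rot: [179.8, 0.1, 95.3]
contact_force: [-1.1, 0.2, -2.2]
grip_width: 0.226
grasp_force: 40.0
```

View pics/w4.png

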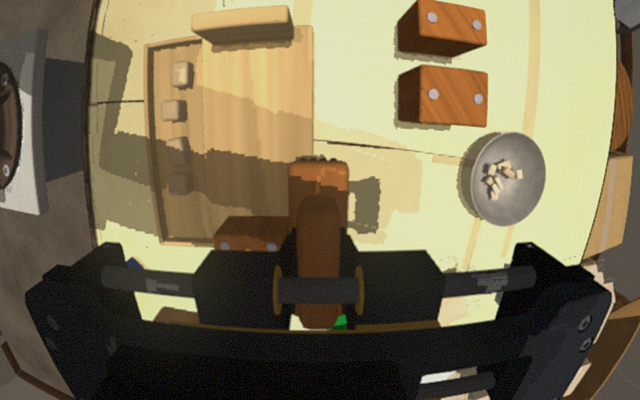

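All four offcuts lie in the trough at (181,74), (173,110), (178,150) and (181,182), and the bed is clear. I put the brush back where it stood and refine the tray position from this view.

```bash
python3 -m inch '[[-1,[-0.05,0.11,0],[0,0,0]],[-1,[-0.05,0.109,0],[0,0,0]],[-1,[0,0,0.16],[0,0,0]],[-1,[0,0,0.16],[0,0,0]],[-1,[0,0,0.12],[0,0,0]]]'
python3 -m inch '[[-1,[0,0,0.05],[0,0,0]],[-1,[0,0,0.02],[0,0,0]],[-1,[0,0,0],[0,0,0]]]'
python3 - <<'E'
from h import *
c=dict(np.load("pics/w4.npz"))
P=dict(far1=(313,60,.024),far2=(313,120,.024),wf1=(202,45,.024),wf2=(293,41,.024),near1=(196,70,.024),near2=(200,210,.024),
trEnd=(162,244,.02),bl1=(215,244,.108),blf1=(222,219,.024),blf2=(289,218,.024),trf1=(147,60,.02),trf2=(160,235,.02),
q1=(181,74,.027),q2=(173,110,.027),q3=(178,150,.027),q4=(181,182,.027))
for k,v in P.items():
    p=onz(c,v[:2],v[2],True)[:2]*1000;d=p-[546,-9];print(k,np.round(p).tolist(),"tray",np.round([d@[.996,.088],d@[-.088,.996]]).tolist())
i=cv2.imread("pics/w4.png")[0:260,130:330];cv2.imwrite("pics/w4c.png",cv2.resize(i,None,fx=2.3,fy=2.3,interpolation=cv2.INTER_CUBIC))
E
```

```text
time: 11.68
ee_pos: [0.6749, -0.0791, 0.0766]
tool_rot: [-179.8, -0.1, 95.4]
contact_force: [0.1, -0.4, -1.3]
grip_width: 0.228
grasp_force: 40.0
time: 12.05
ee_pos: [0.6767, -0.0798, 0.0623]
tool_rot: [180.0, 0.0, 95.4]
contact_force: [0.0, 0.4, -0.5]
grip_width: 0.233
grasp_force: 40.0
far1 [606.0, 74.0] tray [67.0, 77.0]
far2 [612.0, 8.0] tray [67.0, 11.0]
wf1 [480.0, 87.0] tray [-57.0, 102.0]
wf2 [583.0, 93.0] tray [46.0, 99.0]
near1 [476.0, 58.0] tray [-64.0, 73.0]
near2 [487.0, -105.0] tray [-68.0, -91.0]
trEnd [428.0, -160.0] tray [-131.0, -140.0]
bl1 [533.0, -107.0] tray [-22.0, -97.0]
blf1 [515.0, -114.0] tray [-40.0, -102.0]
blf2 [595.0, -105.0] tray [40.0, -99.0]
trf1 [406.0, 73.0] tray [-132.0, 94.0]
trf2 [426.0, -147.0] tray [-132.0, -127.0]
q1 [459.0, 53.0] tray [-81.0, 70.0]
q2 [451.0, 12.0] tray [-92.0, 29.0]
q3 [460.0, -34.0] tray [-88.0, -18.0]
q4 [463.0, -72.0] tray [-88.0, -56.0]
```

View pics/w4c.png

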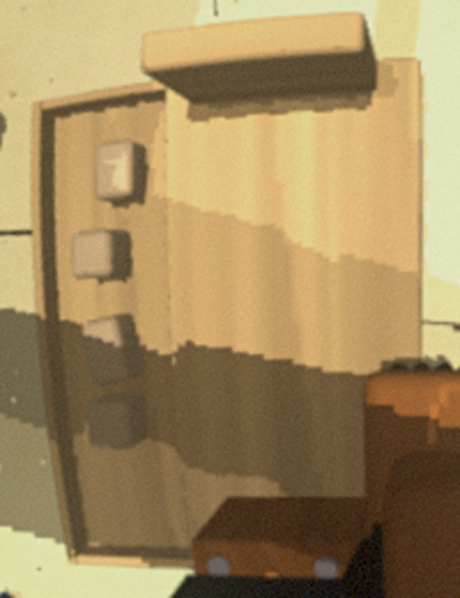

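The crop confirms a clear bed and four offcuts flat in the trough. I release the brush and go look at the two stacks.

```bash
python3 -m inch '[[-1,[0,0,0.01],[0,0,0]],[-1,[0,0,0],[0,0,0]],[1,[0,0,0],[0,0,0]],[1,[0,0,0],[0,0,0]],[1,[0,0,0],[0,0,0]]]'
python3 -m inch '[[1,[0,0,0],[0,0,0]],[1,[0,0,0],[0,0,0]],[1,[0,0,-0.2],[0,0,0]],[1,[0,0,-0.24],[0,0,0]],[1,[0,0,-0.24],[0,0,0]]]'
python3 -m inch '[[1,[0.18,-0.125,0],[0,0,0]],[1,[0.18,-0.125,0],[0,0,0]],[1,[0.18,-0.125,0],[0,0,0]],[1,[0.18,-0.125,0],[0,0,0]],[1,[0.18,-0.125,0],[0,0,0]]]' >/dev/null
python3 -m inch '[[1,[0,0,0],[0,0,0]]]'
python3 - <<'E'
from station import bot,cams
import cv2,numpy as np
c=cams.capture("wrist");np.savez("pics/w5.npz",**c);cv2.imwrite("pics/w5.png",c["image"][...,::-1])
E
```

```text
time: 12.68
ee_pos: [0.6766, -0.0799, 0.0593]
tool_rot: [180.0, -0.0, 95.4]
contact_force: [0.4, 0.3, -0.3]
grip_width: 0.49
grasp_force: 0.0
time: 13.3
ee_pos: [0.6763, -0.0799, 0.2309]
tool_rot: [-180.0, -0.0, 95.4]
contact_force: [0.9, -0.0, -0.6]
grip_width: 0.978
grasp_force: 0.0
time: 14.05
ee_pos: [0.4978, 0.1315, 0.2297]
tool_rot: [180.0, -0.0, 95.6]
contact_force: [-0.1, -0.2, -0.1]
grip_width: 1.0
grasp_force: 0.0
```

View pics/w5.png

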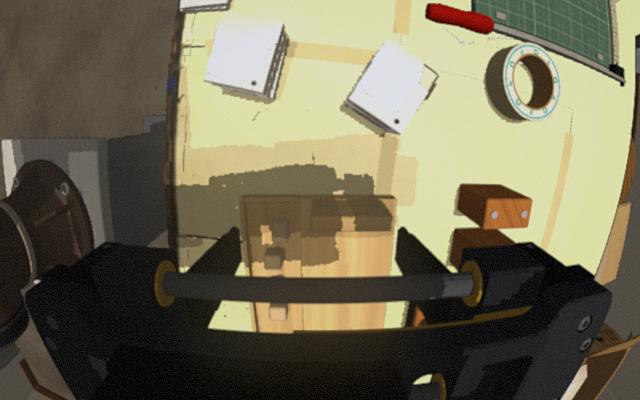

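Both single stacks are in view, their tops around (245,55) and (392,88). A mask of the white tops, cast onto z = 80 mm, will give their poses.

```bash
cat > tops.py <<'E'
import sys
from h import *
c=dict(np.load(sys.argv[1]));fish=sys.argv[2]=="1";seeds=eval(sys.argv[3])
hsv=cv2.cvtColor(c["image"],cv2.COLOR_RGB2HSV)
m=((hsv[...,1]<40)&(hsv[...,2]>150)).astype(np.uint8)
m=cv2.morphologyEx(m,cv2.MORPH_OPEN,np.ones((5,5)));m=cv2.morphologyEx(m,cv2.MORPH_CLOSE,np.ones((7,7)))
n,l=cv2.connectedComponents(m)
for s in seeds:
    k=l[s[1],s[0]];cs,_=cv2.findContours((l==k).astype(np.uint8),cv2.RETR_EXTERNAL,cv2.CHAIN_APPROX_NONE)
    p=np.array([onz(c,q,.08,fish)[:2]*1000 for q in cs[0][:,0].astype(float)],np.float32)
    r=cv2.minAreaRect(p);print(k,np.round(r[0],1),np.round(r[1],1),"angle of 1st side",round(r[2],1),"area",round(cv2.contourArea(p)))
    print(np.round(cv2.boxPoints(r)).tolist())
E
python3 tops.py pics/w5.npz 1 '[(245,55),(392,88)]'; python3 tops.py pics/top0.npz 0 '[(257,191),(249,235)]'
```

```text
2 [404.8 271.4] [80.4 69.7] angle of 1st side 80.0 area 5186
[[364.0, 238.0], [432.0, 226.0], [446.0, 305.0], [377.0, 317.0]]
3 [566.3 248.8] [80.3 68.9] angle of 1st side 63.8 area 4966
[[518.0, 228.0], [579.0, 198.0], [615.0, 270.0], [553.0, 300.0]]
8 [567.1 248.3] [82.5 72. ] angle of 1st side 64.2 area 5041
[[517.0, 227.0], [582.0, 195.0], [617.0, 270.0], [553.0, 301.0]]
11 [404.1 271.4] [82. 71.] angle of 1st side 80.6 area 5136
[[362.0, 237.0], [432.0, 225.0], [446.0, 306.0], [376.0, 318.0]]
```

Sizes and both views agree: stack A is centred at (566.5, 248.5) with its long axis at 64°, and stack B at (404.5, 271.4) with its long axis at 80.3°. A first.

```bash
python3 -m inch '[[1,[0.146,0.106,0],[0,0,0]],[1,[0.146,0.106,0],[0,0,0]],[1,[0.147,0.107,0],[0,0,0]],[1,[0,0,0],[0,0,0.234]],[1,[0,0,0],[0,0,0.234]]]'
python3 -m inch '[[1,[0,0,0.15],[0,0,0.234]],[1,[0,0,0],[0,0,0]],[1,[0,0,0],[0,0,0]]]'
python3 - <<'E'
from station import bot,cams
import numpy as np
c=cams.capture("top");np.savez("pics/t6.npz",**c);print(bot.state()["ee_pos"],bot.state()["tool_rot"])
E
python3 - <<'E'
import cv2,numpy as np
c=np.load("pics/t6.npz")["image"][130:270,220:400,::-1]
cv2.imwrite("pics/t6.png",cv2.resize(c,None,fx=3,fy=3))
E
```

```text
time: 14.72
ee_pos: [0.57, 0.2457, 0.2285]
tool_rot: [-180.0, 0.0, 74.0]
contact_force: [-0.7, 0.1, 1.1]
grip_width: 0.999
grasp_force: 0.0
time: 15.1
ee_pos: [0.5698, 0.2458, 0.1925]
tool_rot: [180.0, -0.0, 64.0]
contact_force: [-0.1, -0.3, 0.6]
grip_width: 0.998
grasp_force: 0.0
[0.56978393 0.24594067 0.19281837] [ 1.79935764e+02 -6.40926605e-02  6.39654441e+01]
```

View pics/t6.png

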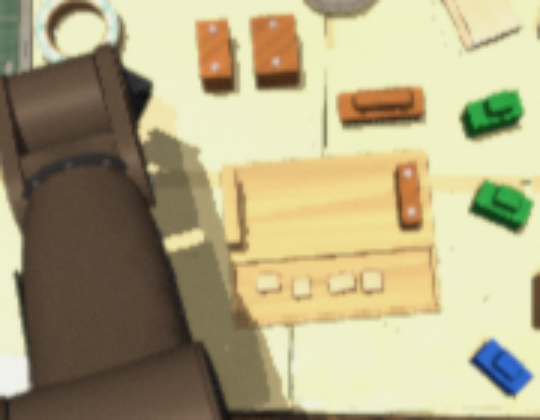

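The view shows the offcuts in the trough, the brush standing behind the tray at (381,103), and the arm over stack A. I correct by a few mm, then descend and grip.

```bash
python3 -m inch '[[1,[0.004,-0.016,0.2],[0,0,0]],[1,[0,0,0.2],[0,0,0]],[1,[0,0,0.15],[0,0,0]],[1,[0,0,0.098],[0,0,0]],[1,[0,0,0],[0,0,0]]]'
python3 -m inch '[[-1,[0,0,0],[0,0,0]],[-1,[0,0,0],[0,0,0]],[-1,[0,0,0],[0,0,0]],[-1,[0,0,0],[0,0,0]],[-1,[0,0,0],[0,0,0]]]' 35
python3 -m inch '[[-1,[0,0,0],[0,0,0]],[-1,[0,0,-0.15],[0,0,0]],[-1,[0,0,-0.2],[0,0,0]],[-1,[0,0,-0.2],[0,0,0]],[-1,[0,0,0],[0,0,0]]]'
```

```text
time: 15.78
ee_pos: [0.5658, 0.2487, 0.0292]
tool_rot: [-179.9, 0.1, 63.9]
contact_force: [-0.2, -0.7, 0.3]
grip_width: 0.998
grasp_force: 0.0
time: 16.4
ee_pos: [0.5666, 0.2489, 0.0308]
tool_rot: [179.9, -0.1, 63.8]
contact_force: [0.8, -1.1, 7.1]
grip_width: 0.727
grasp_force: 35.0
time: 17.02
ee_pos: [0.5668, 0.2493, 0.1707]
tool_rot: [179.8, -0.2, 63.8]
contact_force: [-0.2, -1.2, -4.0]
grip_width: 0.726
grasp_force: 34.9
```

```bash
python3 -m inch '[[-1,[0,0,0],[0,0,-0.232]],[-1,[0,0,0],[0,0,-0.232]],[-1,[0,0,0],[0,0,-0.232]],[-1,[0,0,0],[0,0,0]]]'
python3 -m inch '[[-1,[-0.205,-0.044,0],[0,0,0]],[-1,[-0.205,-0.044,0],[0,0,0]],[-1,[-0.205,-0.044,0],[0,0,0]],[-1,[-0.207,-0.043,0],[0,0,0]],[-1,[0,0,0],[0,0,0]]]'
python3 -m inch '[[-1,[0,0,0],[0,0,0]],[-1,[0,0,0],[0,0,0]]]'
python3 - <<'E'
from station import bot,cams
import numpy as np
c=cams.capture("wrist");np.savez("pics/w7.npz",**c)
E
```

```text
time: 17.52
ee_pos: [0.5651, 0.2486, 0.1656]
tool_rot: [-179.9, 0.0, 95.1]
contact_force: [0.5, 0.6, -3.8]
grip_width: 0.726
grasp_force: 34.9
time: 18.15
ee_pos: [0.5399, 0.0374, 0.1665]
tool_rot: [-179.9, 0.0, 94.6]
contact_force: [-0.1, 0.5, -3.9]
grip_width: 0.725
grasp_force: 34.9
time: 18.4
ee_pos: [0.5405, 0.0413, 0.1668]
tool_rot: [-180.0, -0.0, 95.1]
contact_force: [0.2, -0.0, -3.4]
grip_width: 0.725
grasp_force: 34.9
```

```bash
python3 -m inch '[[-1,[0,0.004,0.14],[0,0,0]],[-1,[0,0,0.14],[0,0,0]],[-1,[0,0,0.1],[0,0,0]],[-1,[0,0,0.06],[0,0,0]],[-1,[0,0,0],[0,0,0]]]'
python3 -m inch '[[-1,[0.012,0,0],[0,0,0]],[-1,[0.008,0,0],[0,0,0]],[-1,[0.006,0,0],[0,0,0]],[-1,[0,0,0],[0,0,0]]]'
```

```text
time: 19.08
ee_pos: [0.5414, 0.0408, 0.0566]
tool_rot: [-179.9, -0.0, 95.1]
contact_force: [0.7, 1.1, -3.9]
grip_width: 0.728
grasp_force: 34.9
time: 19.58
ee_pos: [0.5411, 0.0469, 0.0574]
tool_rot: [180.0, -0.0, 95.1]
contact_force: [0.2, -0.6, -4.4]
grip_width: 0.726
grasp_force: 34.9
```

```bash
python3 -m inch '[[-1,[0.006,0,0.008],[0,0,0]],[-1,[0,0,0],[0,0,0]],[-1,[0,0,0],[0,0,0]]]'; python3 -m inch '[[-1,[0.006,0,0],[0,0,0]],[-1,[0,0,0],[0,0,0]],[-1,[0,0,0],[0,0,0]]]';python3 -m inch '[[-1,[0.006,0,0],[0,0,0]],[-1,[0,0,0],[0,0,0]],[-1,[0,0,0],[0,0,0]]]'
```

```text
time: 19.95
ee_pos: [0.5408, 0.0483, 0.0551]
tool_rot: [-180.0, -0.0, 95.1]
contact_force: [-0.1, -0.5, -4.5]
grip_width: 0.728
grasp_force: 34.9
time: 20.32
ee_pos: [0.5407, 0.0498, 0.0551]
tool_rot: [180.0, -0.0, 95.1]
contact_force: [0.6, 0.3, -4.0]
grip_width: 0.726
grasp_force: 34.9
time: 20.7
ee_pos: [0.5407, 0.0499, 0.0552]
tool_rot: [180.0, 0.1, 95.1]
contact_force: [-0.2, -13.5, -3.6]
grip_width: 0.725
grasp_force: 35.0
```

Wall contact came at the expected spot, tray y 59. I set it down and release.

```bash
python3 -m inch '[[-1,[-0.005,0,0.004],[0,0,0]],[-1,[0,0,0],[0,0,0]],[1,[0,0,0],[0,0,0]],[1,[0,0,0],[0,0,0]],[1,[0,0,0],[0,0,0]]]'; python3 -m inch '[[1,[0,0,-0.2],[0,0,0]],[1,[0,0,-0.24],[0,0,0]],[1,[0,0,-0.22],[0,0,0]],[1,[0,0,0],[0,0,0]]]'
python3 - <<'E'
from station import bot,cams
import numpy as np
c=cams.capture("wrist");np.savez("pics/w8.npz",**c)
c=cams.capture("top");np.savez("pics/t8.npz",**c)
E
python3 tops.py pics/t8.npz 0 '[(249,235)]'; python3 tops.py pics/w8.npz 1 '[(100,60)]' | head -1
```

```text
time: 21.32
ee_pos: [0.5407, 0.0501, 0.0541]
tool_rot: [180.0, -0.0, 95.1]
contact_force: [0.4, 0.6, 0.3]
grip_width: 0.971
grasp_force: 0.0
time: 21.82
ee_pos: [0.5421, 0.0501, 0.223]
tool_rot: [179.6, 0.0, 95.1]
contact_force: [-0.3, -0.3, -0.2]
grip_width: 1.001
grasp_force: 0.0
12 [384.9 346.8] [188.2 235.1] angle of 1st side 2.0 area 25252
[[287.0, 461.0], [295.0, 226.0], [483.0, 233.0], [475.0, 468.0]]
0 [ 640.5 -173.6] [2483.6 1168.1] angle of 1st side 3.4 area 946013
```

```bash
python3 -m inch '[[1,[0.148,-0.163,0],[0,0,0]],[1,[0.148,-0.163,0],[0,0,0]],[1,[0.148,-0.163,0],[0,0,0]],[1,[0,0,0],[0,0,0]]]'
python3 - <<'E'
from station import bot,cams
import numpy as np,cv2
c=cams.capture("wrist");np.savez("pics/w9.npz",**c);cv2.imwrite("pics/w9.png",c["image"][...,::-1])
E
```

```text
time: 22.42
ee_pos: [0.406, 0.1509, 0.218]
tool_rot: [-179.8, 0.0, 95.3]
contact_force: [0.8, 0.2, 0.1]
grip_width: 1.005
grasp_force: 0.0
```

View pics/w9.png

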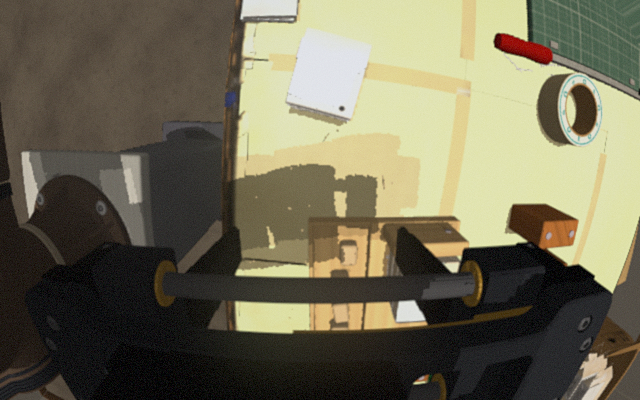

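Stack B is at (330,73) and the card bundle at (268,10), clear of it. Measuring B again.

```bash
python3 tops.py pics/w9.npz 1 '[(330,73)]'
```

```text
2 [404.4 270.9] [80.5 69.7] angle of 1st side 80.5 area 5268
[[363.0, 237.0], [432.0, 225.0], [445.0, 305.0], [377.0, 316.0]]
```

```bash
python3 -m inch '[[1,[0.16,0.012,0],[0,0,0]],[1,[0.16,0.012,0],[0,0,0]],[1,[0.16,0.012,0],[0,0,0.165]],[1,[0,0,0.15],[0,0,0.164]],[1,[0,0,0],[0,0,0]]]'
python3 -m inch '[[1,[0,0,0.15],[0,0,0]],[1,[0,0,0],[0,0,0]],[1,[0,0,0],[0,0,0]]]'
```

```text
time: 23.1
ee_pos: [0.4068, 0.2693, 0.179]
tool_rot: [-179.7, 0.2, 80.4]
contact_force: [0.7, -0.0, 0.3]
grip_width: 1.002
grasp_force: 0.0
time: 23.48
ee_pos: [0.4081, 0.2699, 0.1453]
tool_rot: [180.0, -0.0, 80.3]
contact_force: [0.2, 0.4, 0.1]
grip_width: 1.001
grasp_force: 0.0
```

```bash
python3 -m inch '[[1,[0.002,-0.015,0.16],[0,0,0]],[1,[0,0,0.16],[0,0,0]],[1,[0,0,0.1],[0,0,0]],[1,[0,0,0.038],[0,0,0]],[1,[0,0,0],[0,0,0]]]'
python3 -m inch '[[-1,[0,0,0],[0,0,0]],[-1,[0,0,0],[0,0,0]],[-1,[0,0,0],[0,0,0]],[-1,[0,0,0],[0,0,0]],[-1,[0,0,0],[0,0,0]]]' 35
python3 -m inch '[[-1,[0,0,0],[0,0,0]],[-1,[0,0,-0.15],[0,0,0]],[-1,[0,0,-0.2],[0,0,0]],[-1,[0,0,-0.25],[0,0,-0.165]],[-1,[0,0,0],[0,0,-0.164]]]'
python3 -m inch '[[-1,[0,0,0],[0,0,0]],[-1,[0,0,0],[0,0,0]]]'
```

```text
time: 24.1
ee_pos: [0.4041, 0.2713, 0.0303]
tool_rot: [180.0, -0.0, 80.3]
contact_force: [0.7, -0.4, 0.4]
grip_width: 1.0
grasp_force: 0.0
time: 24.72
ee_pos: [0.4041, 0.2713, 0.0302]
tool_rot: [179.9, -0.0, 80.3]
contact_force: [0.9, -0.4, 6.2]
grip_width: 0.725
grasp_force: 35.0
time: 25.35
ee_pos: [0.4048, 0.2718, 0.1835]
tool_rot: [179.6, -0.1, 95.4]
contact_force: [-0.8, 0.5, -4.5]
grip_width: 0.724
grasp_force: 35.0
time: 25.6
ee_pos: [0.4032, 0.2709, 0.1788]
tool_rot: [-179.9, 0.0, 95.0]
contact_force: [0.2, -0.1, -3.3]
grip_width: 0.722
grasp_force: 35.0
```

```bash
python3 -m inch '[[-1,[-0.213,0.078,0],[0,0,0]],[-1,[-0.213,0.078,0],[0,0,0]],[-1,[-0.213,0.078,0],[0,0,0]],[-1,[-0.213,0.078,0],[0,0,0]],[-1,[-0.213,0.078,0],[0,0,0]]]'
python3 -m inch '[[-1,[-0.213,0.078,0],[0,0,0]],[-1,[0,0,0],[0,0,0]],[-1,[0,0,0],[0,0,0]],[-1,[0,0,0],[0,0,0]]]'
```

```text
time: 26.22
ee_pos: [0.5248, 0.0128, 0.1786]
tool_rot: [-179.9, -0.0, 95.0]
contact_force: [0.1, 0.6, -4.0]
grip_width: 0.728
grasp_force: 35.0
time: 26.72
ee_pos: [0.5481, -0.0356, 0.1793]
tool_rot: [-179.9, -0.0, 95.2]
contact_force: [1.1, 0.2, -3.8]
grip_width: 0.723
grasp_force: 35.0
```

```bash
python3 -m inch '[[-1,[-0.01,0.002,0.15],[0,0,0]],[-1,[0,0,0.15],[0,0,0]],[-1,[0,0,0.12],[0,0,0]],[-1,[0,0,0.072],[0,0,0]],[-1,[0,0,0],[0,0,0]]]'
python3 -m inch '[[-1,[0.012,0,0],[0,0,0]],[-1,[0.012,0,0],[0,0,0]],[-1,[0,0,0],[0,0,0]],[-1,[0,0,0],[0,0,0]]]'
python3 -m inch '[[-1,[0.006,0,0],[0,0,0]],[-1,[0,0,0],[0,0,0]],[-1,[0,0,0],[0,0,0]]]'
```

```text
time: 27.35
ee_pos: [0.5489, -0.0381, 0.056]
tool_rot: [-179.9, -0.0, 95.2]
contact_force: [-0.7, 0.4, -3.7]
grip_width: 0.724
grasp_force: 35.0
time: 27.85
ee_pos: [0.549, -0.0331, 0.0569]
tool_rot: [180.0, 0.0, 95.1]
contact_force: [0.1, 0.6, -2.8]
grip_width: 0.723
grasp_force: 35.0
time: 28.22
ee_pos: [0.5488, -0.0317, 0.0566]
tool_rot: [180.0, -0.0, 95.1]
contact_force: [0.2, 0.3, -3.7]
grip_width: 0.726
grasp_force: 35.0
```

```bash
python3 -m inch '[[-1,[0.006,0,0.006],[0,0,0]],[-1,[0,0,0],[0,0,0]],[-1,[0,0,0],[0,0,0]]]'
python3 -m inch '[[-1,[0.006,0,0],[0,0,0]],[-1,[0,0,0],[0,0,0]],[-1,[0,0,0],[0,0,0]]]'
```

```text
time: 28.6
ee_pos: [0.5486, -0.0301, 0.0551]
tool_rot: [-180.0, -0.0, 95.1]
contact_force: [1.0, 0.1, -3.2]
grip_width: 0.725
grasp_force: 35.0
time: 28.98
ee_pos: [0.5487, -0.03, 0.0552]
tool_rot: [180.0, 0.1, 95.2]
contact_force: [-0.7, -12.5, -3.8]
grip_width: 0.728
grasp_force: 35.0
```

Both stacks are pushed home against the wall. I set B down, release, and head for filler c.

```bash
python3 -m inch '[[-1,[-0.003,0,0.004],[0,0,0]],[-1,[0,0,0],[0,0,0]],[1,[0,0,0],[0,0,0]],[1,[0,0,0],[0,0,0]],[1,[0,0,0],[0,0,0]]]'; python3 -m inch '[[1,[0,0,-0.2],[0,0,0]],[1,[0,0,-0.24],[0,0,0]],[1,[0,0,-0.24],[0,0,0]],[1,[0,0,0],[0,0,0]]]'
python3 -m inch '[[1,[-0.2,-0.1,-0.02],[0,0,0]],[1,[-0.2,-0.1,-0.02],[0,0,0]],[1,[-0.2,-0.1,-0.02],[0,0,0]],[1,[-0.14,-0.1,-0.02],[0,0,0]],[1,[0,0,0],[0,0,0]]]'
python3 - <<'E'
from station import bot,cams
import numpy as np,cv2
c=cams.capture("wrist");np.savez("pics/w10.npz",**c);cv2.imwrite("pics/w10.png",c["image"][...,::-1])
print(bot.state()["ee_pos"])
from h import proj
for X in((.435,-.288,.119),(.545,-.328,.119)):print(proj(c,np.array(X),True))
c=cams.capture("scene");np.savez("pics/s10.npz",**c)
for X in((.435,-.288,.119),):print(proj(c,np.array(X)))
E
```

```text
time: 29.6
ee_pos: [0.5486, -0.0292, 0.0542]
tool_rot: [180.0, -0.0, 95.1]
contact_force: [-0.5, 0.3, 0.5]
grip_width: 0.969
grasp_force: 0.0
time: 30.1
ee_pos: [0.55, -0.0294, 0.2284]
tool_rot: [179.6, 0.1, 95.1]
contact_force: [-0.1, 0.4, -0.5]
grip_width: 0.997
grasp_force: 0.0
time: 30.72
ee_pos: [0.4642, -0.2244, 0.2433]
tool_rot: [-180.0, -0.0, 94.9]
contact_force: [-0.4, 0.0, -0.3]
grip_width: 0.996
grasp_force: 0.0
[ 0.46480533 -0.22316606  0.24325803]
[284.81373208 250.25368792]
[381.64147744 289.11207339]
[373.1108396  244.45953919]
```

```bash
python3 -m inch '[[1,[-0.224,-0.04,0],[0,0,0]],[1,[-0.224,-0.04,0],[0,0,0]],[1,[-0.224,-0.04,0],[0,0,0]],[1,[0,0,0],[0,0,0]],[1,[0,0,0],[0,0,0]]]'
python3 - <<'E'
from station import bot,cams
import numpy as np,cv2
c=cams.capture("wrist");np.savez("pics/w11.npz",**c);cv2.imwrite("pics/w11.png",cv2.resize(c["image"][0:300,100:500,::-1],None,fx=2,fy=2,interpolation=cv2.INTER_CUBIC))
from h import proj
for X in((.435,-.288,.119),(.545,-.328,.119)):print(proj(c,np.array(X),True))
E
```

```text
time: 31.45
ee_pos: [0.4511, -0.3912, 0.2433]
tool_rot: [-180.0, -0.1, 95.2]
contact_force: [0.7, 0.9, 0.1]
grip_width: 0.999
grasp_force: 0.0
[310.54179109  85.93523849]
[419.03906302 140.35200727]
```

View pics/w11.png

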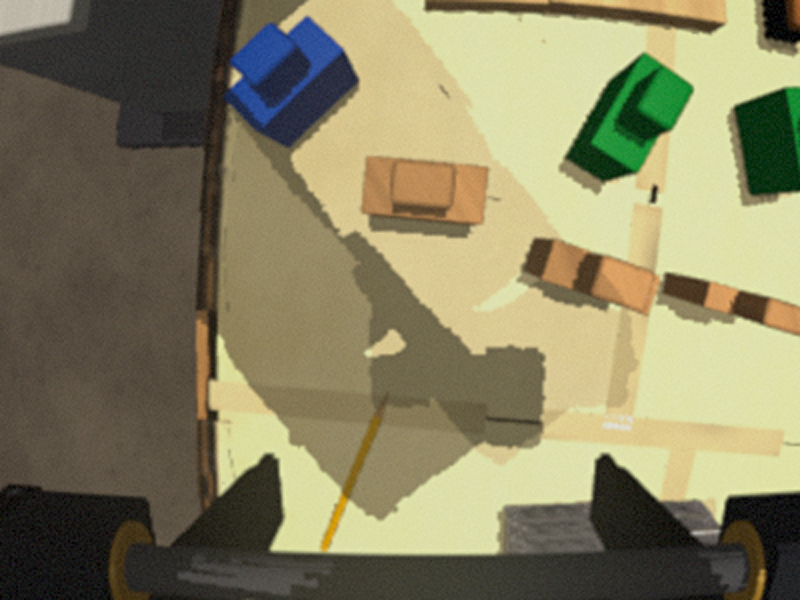

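The wooden c filler is at crop (424,188), that is pixel (312,93), and it is natural wood. The blue look-alike is at (290,80) and the greens at (630,120) and (775,140) of the crop; none of them is taken. Fillers b and a are at (590,272) and (735,300).

Run:
```python
from h import *
c=dict(np.load("pics/w11.npz"))
def g(n,ps,z):
    q=np.array([onz(c,(100+(u+.5)/2-.5,(v+.5)/2-.5),z,True)[:2]*1000 for u,v in ps],np.float32)
    r=cv2.minAreaRect(q);print(n,np.round(q.mean(0),1),np.round(r[1],1),round(r[2],1),np.round(q).tolist())
g("tab",[(392,159),(455,163),(453,208),(391,204)],.119)
g("body",[(366,157),(488,168),(484,224),(362,216)],.078)
```

```text
tab [ 436.  -293.1] [30.1 21.5] 1.1 [[421.0, -283.0], [450.0, -282.0], [451.0, -304.0], [422.0, -304.0]]
body [ 436.3 -293.8] [65.5 32.3] 1.1 [[403.0, -278.0], [469.0, -278.0], [469.0, -309.0], [404.0, -310.0]]
```

Measured 65.5 x 32.3 mm, so this is filler c. I grip its tab with a narrower opening so that the fingers stay clear of the blue one.

```bash
python3 -m inch '[[0.2,[0,0,0],[0,0,0.098]],[0.2,[0.19,-0.028,0],[0,0,0]],[0.2,[0.202,-0.027,0],[0,0,0]],[0.2,[0,0,0.1],[0,0,0]],[0.2,[0,0,0],[0,0,0]]]' 30
python3 -m inch '[[0.2,[0,0,0],[0,0,0]],[0.2,[0,0,0],[0,0,0]],[0.2,[0,0,0],[0,0,0]]]'
```

```text
time: 32.12
ee_pos: [0.4356, -0.2928, 0.2185]
tool_rot: [-179.9, -0.1, 90.8]
contact_force: [0.4, -0.9, -0.2]
grip_width: 0.606
grasp_force: 0.0
time: 32.5
ee_pos: [0.4357, -0.295, 0.2194]
tool_rot: [180.0, 0.0, 90.7]
contact_force: [-0.3, 0.1, 0.4]
grip_width: 0.598
grasp_force: 0.0
```

```bash
python3 -m inch '[[0.2,[0.006,0.002,0.2],[0,0,0]],[0.2,[0,0,0.2],[0,0,0]],[0.2,[0,0,0.138],[0,0,0]],[0.2,[0,0,0],[0,0,0]],[-1,[0,0,0],[0,0,0]]]'
python3 -m inch '[[-1,[0,0,0],[0,0,0]],[-1,[0,0,0],[0,0,0]],[-1,[0,0,0],[0,0,0]],[-1,[0,0,0],[0,0,0]],[-1,[0,0,0],[0,0,0]]]'
python3 -m inch '[[-1,[0,0,-0.2],[0,0,0]],[-1,[0,0,-0.2],[0,0,0]],[-1,[0,0,-0.2],[0,0,-0.098]],[-1,[0,0,0],[0,0,0]],[-1,[0,0,0],[0,0,0]]]'
```

```text
time: 33.12
ee_pos: [0.4366, -0.2938, 0.0858]
tool_rot: [179.9, 0.0, 90.7]
contact_force: [-0.4, -1.1, 0.4]
grip_width: 0.542
grasp_force: 0.0
time: 33.75
ee_pos: [0.4363, -0.2935, 0.0854]
tool_rot: [179.9, 0.0, 90.7]
contact_force: [-1.3, 0.0, 7.8]
grip_width: 0.316
grasp_force: 30.0
time: 34.38
ee_pos: [0.4357, -0.2929, 0.234]
tool_rot: [-180.0, -0.0, 95.1]
contact_force: [-0.3, -0.2, -2.3]
grip_width: 0.314
grasp_force: 30.0
```

```bash
python3 -m inch '[[-1,[0.194,0.135,0],[0,0,0]],[-1,[0.194,0.135,0],[0,0,0]],[-1,[0.194,0.135,0],[0,0,0]],[-1,[0.193,0.135,0],[0,0,0]],[-1,[0,0,0],[0,0,0]]]'
python3 -m inch '[[-1,[0,0,0],[0,0,0]],[-1,[0,0,0],[0,0,0]],[-1,[0,0,0],[0,0,0]]]'
```

```text
time: 35.0
ee_pos: [0.5539, -0.0849, 0.2326]
tool_rot: [-179.8, -0.1, 95.3]
contact_force: [-0.1, -0.1, -0.5]
grip_width: 0.316
grasp_force: 30.0
time: 35.38
ee_pos: [0.5529, -0.0893, 0.2345]
tool_rot: [-180.0, -0.0, 95.0]
contact_force: [-0.7, 0.0, -0.6]
grip_width: 0.315
grasp_force: 30.0
```

```bash
python3 -m inch '[[-1,[0.006,0,0.08],[0,0,0]],[-1,[0,0,0.06],[0,0,0]],[-1,[0,0,0],[0,0,0]],[-1,[0,0,0],[0,0,0]]]'
python3 -m inch '[[-1,[0,0,0.02],[0,0,0]],[-1,[0,0,0.02],[0,0,0]],[-1,[0,0,0.012],[0,0,0]],[-1,[0,0,0],[0,0,0]],[-1,[0,0,0],[0,0,0]]]'
```

```text
time: 35.88
ee_pos: [0.5534, -0.087, 0.2]
tool_rot: [180.0, 0.0, 95.1]
contact_force: [0.7, -0.9, -1.5]
grip_width: 0.316
grasp_force: 30.0
time: 36.5
ee_pos: [0.5532, -0.0867, 0.1867]
tool_rot: [180.0, -0.0, 95.1]
contact_force: [-0.4, -0.8, -1.5]
grip_width: 0.313
grasp_force: 30.0
```

```bash
python3 -m inch '[[-1,[-0.003,0,0.012],[0,0,0]],[-1,[0,0,0.012],[0,0,0]],[-1,[0,0,0],[0,0,0]],[-1,[0,0,0],[0,0,0]]]'
python3 -m inch '[[-1,[0,0,0.02],[0,0,0]],[-1,[0,0,0.02],[0,0,0]],[-1,[0,0,0],[0,0,0]],[-1,[0,0,0],[0,0,0]]]'
```

```text
time: 37.0
ee_pos: [0.554, -0.0886, 0.1837]
tool_rot: [179.8, 0.2, 95.1]
contact_force: [-6.0, -4.8, 27.0]
grip_width: 0.313
grasp_force: 30.0
time: 37.5
ee_pos: [0.5541, -0.0888, 0.1715]
tool_rot: [179.8, 0.2, 95.2]
contact_force: [0.7, -6.1, 1.9]
grip_width: 0.313
grasp_force: 31.6
```

```bash
python3 -m inch '[[-1,[-0.003,0,0.03],[0,0,0]],[-1,[0,0,0.03],[0,0,0]],[-1,[0,0,0],[0,0,0]],[-1,[0,0,0],[0,0,0]]]'
python3 -m inch '[[-1,[0,0,0.04],[0,0,0]],[-1,[0,0,0.04],[0,0,0]],[-1,[0,0,0],[0,0,0]],[-1,[0,0,0],[0,0,0]]]'
```

```text
time: 38.0
ee_pos: [0.5533, -0.0887, 0.1548]
tool_rot: [-180.0, 0.0, 95.1]
contact_force: [1.9, -5.8, -4.1]
grip_width: 0.316
grasp_force: 31.0
time: 38.5
ee_pos: [0.553, -0.0884, 0.1343]
tool_rot: [-179.9, 0.0, 95.1]
contact_force: [0.6, -4.6, -3.7]
grip_width: 0.311
grasp_force: 30.6
```

```bash
python3 -m inch '[[-1,[-0.002,0,0.04],[0,0,0]],[-1,[0,0,0.036],[0,0,0]],[-1,[0,0,0],[0,0,0]],[-1,[0,0,0],[0,0,0]]]'
python3 -m inch '[[-1,[0,0,0.016],[0,0,0]],[-1,[0,0,0],[0,0,0]],[-1,[0,0,0],[0,0,0]]]'
python3 -m inch '[[-1,[0,0,0.008],[0,0,0]],[-1,[0,0,0],[0,0,0]],[-1,[0,0,0],[0,0,0]]]'
```

```text
time: 39.0
ee_pos: [0.553, -0.0883, 0.1154]
tool_rot: [-179.9, -0.1, 95.1]
contact_force: [5.0, 1.0, -13.9]
grip_width: 0.312
grasp_force: 30.3
time: 39.38
ee_pos: [0.5534, -0.0882, 0.1134]
tool_rot: [180.0, -0.0, 95.1]
contact_force: [0.2, 4.1, 5.0]
grip_width: 0.312
grasp_force: 30.4
time: 39.75
ee_pos: [0.5536, -0.0881, 0.1123]
tool_rot: [179.9, -0.0, 95.1]
contact_force: [-2.8, 6.5, 15.4]
grip_width: 0.315
grasp_force: 30.5
```

```bash
python3 -m inch '[[-0.2,[0,0,0],[0,0,0]],[-0.2,[0,0,0],[0,0,0]],[0,[0,0,-0.006],[0,0,0]],[0,[0,0,-0.1],[0,0,0]],[-1,[0,0,-0.16],[0,0,0]]]'
python3 -m inch '[[-1,[0,0,0],[0,0,0]],[-1,[0,0,0],[0,0,0]],[-1,[0,0,0],[0,0,0]],[-1,[0,0,0],[0,0,0]],[-1,[0,0,0],[0,0,0]]]'
python3 -m inch '[[-1,[0,0,0],[0,0,0]],[-1,[0,0,0.08],[0,0,0]],[-1,[0,0,0],[0,0,0]],[-1,[0,0,0],[0,0,0]]]'
```

```text
time: 40.38
ee_pos: [0.5527, -0.0886, 0.1769]
tool_rot: [-179.8, -0.1, 95.1]
contact_force: [0.2, 0.2, 0.8]
grip_width: 0.44
grasp_force: 0.0
time: 41.0
ee_pos: [0.5532, -0.0887, 0.1767]
tool_rot: [-180.0, -0.0, 95.1]
contact_force: [0.3, 0.1, -0.4]
grip_width: 0.007
grasp_force: 0.0
time: 41.5
ee_pos: [0.5535, -0.0888, 0.1576]
tool_rot: [180.0, 0.0, 95.1]
contact_force: [-0.8, -0.6, -0.1]
grip_width: 0.004
grasp_force: 0.0
```

```bash
python3 -m inch '[[-1,[0,0,0.03],[0,0,0]],[-1,[0,0,0.012],[0,0,0]],[-1,[0,0,0],[0,0,0]],[-1,[0,0,0],[0,0,0]]]'
python3 -m inch '[[-1,[0,0,0.008],[0,0,0]],[-1,[0,0,0],[0,0,0]],[-1,[0,0,0],[0,0,0]]]'
python3 -m inch '[[-1,[0,0,0.008],[0,0,0]],[-1,[0,0,0],[0,0,0]],[-1,[0,0,0],[0,0,0]]]'
```

```text
time: 42.0
ee_pos: [0.5534, -0.0887, 0.1467]
tool_rot: [180.0, -0.0, 95.1]
contact_force: [0.0, -0.1, 0.4]
grip_width: 0.005
grasp_force: 0.0
time: 42.38
ee_pos: [0.5533, -0.0887, 0.1446]
tool_rot: [180.0, -0.0, 95.1]
contact_force: [-0.6, -0.2, 0.1]
grip_width: 0.007
grasp_force: 0.0
time: 42.75
ee_pos: [0.5535, -0.0888, 0.1433]
tool_rot: [179.9, 0.0, 95.1]
contact_force: [-2.0, -0.1, 6.7]
grip_width: 0.002
grasp_force: 3.8
```

The tab top reads 143 mm, exactly the fully seated height. I retreat and take a last look.

```bash
python3 -m inch '[[-1,[0,0,-0.2],[0,0,0]],[-1,[0,0,-0.2],[0,0,0]],[-1,[-0.22,-0.08,0],[0,0,0]],[-1,[-0.22,-0.08,0],[0,0,0]],[-1,[-0.22,-0.08,0],[0,0,0]]]'
python3 -m inch '[[-1,[-0.22,-0.08,0],[0,0,0]],[-1,[-0.22,-0.08,0],[0,0,0]],[-1,[-0.2,0,0],[0,0,0]],[-1,[0,0,0],[0,0,0]],[-1,[0,0,0],[0,0,0]]]'
python3 - <<'E'
from station import bot,cams
import numpy as np,cv2
a=cams.capture("top");np.savez("pics/t12.npz",**a)
s=cams.capture("wrist")
i=cv2.resize(a["image"][130:270,260:430,::-1],None,fx=3,fy=3,interpolation=cv2.INTER_CUBIC)
b=cv2.resize(cams.capture("scene")["image"][160:280,270:450,::-1],None,fx=1.6,fy=1.6,interpolation=cv2.INTER_CUBIC)
o=np.zeros((420,798,3),np.uint8);o[:420,:510]=i;o[:192,510:798]=b
o[200:380,510:798]=cv2.resize(s["image"][...,::-1],(288,180));cv2.imwrite("pics/t12.png",o)
E
```

```text
time: 43.38
ee_pos: [0.5077, -0.26, 0.2428]
tool_rot: [180.0, 0.0, 95.2]
contact_force: [1.2, 0.4, -0.2]
grip_width: 0.007
grasp_force: 0.0
time: 44.0
ee_pos: [0.4825, -0.4209, 0.2422]
tool_rot: [-180.0, -0.1, 95.1]
contact_force: [-0.3, 1.1, -0.0]
grip_width: 0.003
grasp_force: 0.0
```

View pics/t12.png

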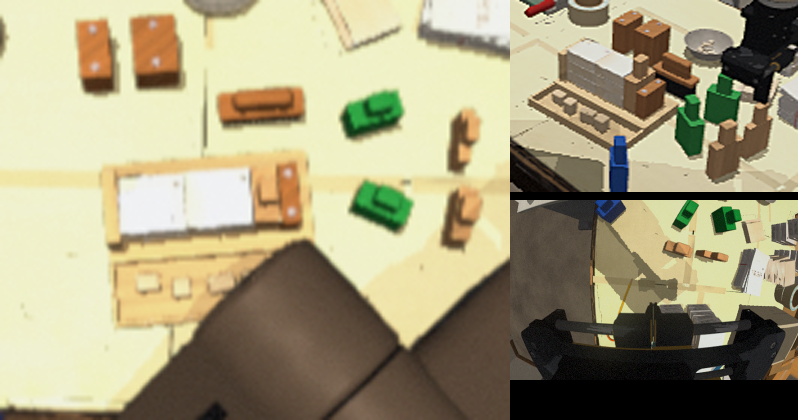

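The last view shows both stacks and filler c square in the row at (120–280,200). The offcuts are in the trough and the brush stands behind the tray at (260,103). Fillers a and b are upright at (463,135) and (463,212), and nothing else has moved.

```bash
python3 -c "
from station import job
print(job.job_done())"
```

```text
the job is handed in; nothing more can be done
None
```

I handed the job in at 44 s with every requirement met in the final view (no verdict came back): four offcuts in the trough, brush standing behind the tray, both stacks and filler c fully seated in the row, and fillers a and b left standing untouched, because I tried only c after measuring the end block.

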